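# Change the tape roll on the packing-bench holder

## Robot

A 7-joint arm with a two-finger parallel gripper is mounted at the origin on the work surface. World frame = base frame: x ahead of the robot, y to its left, z up, the work surface at z = 0. Lengths are in mm, angles in rad, forces in N, time in s.
With the tool pointing down it reaches from about 400 to 900 mm from the base axis. Payload 5.5 kg.
Tool frame: the origin (TCP) lies between the finger pads; the fingertips stand arm.tip_extent ahead of it and the grasp point (between the pads) is the TCP (arm.tip_extent is the distance from the TCP to the fingertips, in mm); z points along the fingers, x is the direction in which the jaws open and shut, and the axes are right-handed (so a half turn about z gives the same grasp; the last joint's range is limited). The gripper opens to 92 mm and grips with 3 to 60 N. Pads are 19 mm wide; open, the fingers measure 130 mm over their backs; the gripper's body (75 mm by 190 mm) begins 47 mm behind the grasp point.
Start: joints at [1.53, 0.501, -0.427, 1.55, 0.221, 1.138, -0.21], TCP at [194.479, -620.224, 245.729] pointing down, gripper open.
Joint ranges: [-2.88, 2.88], [-0.31, 2.03], [-1.54, 1.56], [0.2, 2.42], [-1.41, 4.55], [0.19, 2.02], [-2.57, 2.57]. Speed limits (rad/s): [2.57, 2.57, 3.14, 3.14, 3.14, 3.14, 3.14].

## Interface

Orientations are given as a rotation vector (axis times angle).
In Python, from plant import arm, cams gives the robot as it stands.
- The arm moves only by the shell command python3 -m crank 'ROWS' [FORCE]. ROWS is JSON, a list of rows, each a list of 3 entries, a list of its own where there are three numbers: the opening, from 0 (shut) to 1 (fully open), then the shift along the tool's x, y, z in cm, then the turn about the tool's z in rad. A call has 1 to 10 rows; each row shifts and turns the commanded pose from where the row before left it, along the tool's axes as they then stand; what a row does not reach is not made up. A row lasts 1/12 s, in which the tool goes at most 41.7 mm and 7.16 degrees, less where a joint would pass 70% of its speed; a pose out of reach is approached as far as the arm can. A call is refused whole if a number of a shift passes 4.17 or a number of a turn 0.125, either way. A call with a gripper value outside its range is refused whole. The fingers move at their own pace and stop on an object; FORCE is the grip in N (left out, the last holds). Time passes only in rows, so rows that do not move let the fingers close. It gives the time, the measured TCP pose, the force and the opening at its end, in the units of the state.
- arm.state(): the state, without advancing time (a new reading comes with each control period).
- cams.read_camera(name): name is "scene" or "top"; returns the picture (400x640x3 uint8, red, green, blue); there is no depth.
- cams.camera_model(name): a dict with "fx", "fy", "cx", "cy" (pixels), "R" (3x3) and "t" (3): a world point X has camera coordinates R X + t. Camera axes: x right, y down, z forward; pixel columns grow to the right and rows downward; lengths in mm; the calibration is good to about 2 mm. A picture is of the moment at which its call begins. camera_model takes no time and is no camera call.
- arm.sign_off(): hands the job in, once; it reports no verdict.
The state is a dict: "time": time; "qpos": joint angles; "qvel": joint speeds; "effort": joint torques, N m; "tcp_pos": TCP position; "ee_rot": TCP orientation; "ft_force": force on the tool from outside, world axes, zero at the start; "wrist_torque": the same for the moment, N m; "width": finger opening in mm.
Only numpy, scipy, OpenCV 4.12 (cv2) and the standard library are available. Lean on these libraries where they do the work, as an engineer would, in place of code of your own. Each camera call takes 0.05 s, during which the arm holds its last target.

## Task

The tape on the bench holder is used up: take the bare cardboard core off the holder's bar and put it in the small scrap carton. Then take the full green roll from the wooden rack and hang it on the bar in its place, freely between the post and the red end stop: lower it gently until it rests on the bar before you let go, do not drop it. Leave the yellow roll, the jar and the brush where they are.

Things in the scene. Friction and masses are not known exactly. Their poses are not given: they have to be found in the camera images.
- holder: Fixed tape holder: grey base 130 x 170 x 14 mm, grey post 34 x 22 mm at its -y end, 179 mm high, and a level round steel bar, 18 mm diameter, running from the post along the holder's own +y: 160 mm free length, axis 175 mm above the table. A red stop disc (30 mm diameter, 8 mm thick) is on the free end; rings go on and off over it. Origin on the table under the bar's middle
- bar_mid (a point): Point on the bar's axis halfway between the post (at y = -80 mm) and the red stop disc (y = +80 to +88 mm); its y axis runs along the bar towards the free end, z is up
- spent_core: Loose bare brown cardboard core that hangs on the bar at the start: a ring 96 mm outside diameter, 76 mm bore (wall 10 mm), 36 mm wide, about 45 g. Origin at the ring's centre (48 mm below its top), y along the ring's axis. Hanging, its centre is 29 mm below the bar's axis and its top 10 mm above the bar's top
- green_roll: Full roll of green tape on a cardboard core, a loose ring 126 mm outside diameter, 76 mm bore (wall 25 mm), 36 mm wide, about 260 g. Origin at the ring's centre, y along the ring's axis. It stands on edge in one of the rack's two slots, its axis level, its centre 74 mm and its top 137 mm above the table
- yellow_roll: Full roll of yellow tape, same size as the green roll, standing in the rack's other slot (100 mm from the green roll, centre to centre, along their axes). Leave it
- rack: Fixed plywood rack 150 x 200 mm; two slots side by side, centred at y = +50 and -50 mm of its own frame, each 40 mm wide between wooden walls 46 mm high, that hold rolls on edge with axes along the rack's y. Origin on the table under its centre
- scrap_box: Fixed open cardboard scrap carton, outside 160 (x) x 150 (y) x 70 mm high, walls 5 mm. Origin on the table under its centre, z up
- jar: Amber glass jar with black lid, 68 mm diameter, 100 mm high. Origin at the centre of its underside. Leave it
- brush: Flat brush with blue handle, 200 mm long lying on the table. Origin on the table under its middle, x along it. Leave it
Mind the look-alikes: they are no part of the job. What is shaped like the green_roll but pink is not meant. There is more than one size of the scrap_box; the job needs the larger.

How it is judged:
By the outcome, as a careful person would: the job done as asked, in the order asked, and still so for the second after the job is handed in, with the robot touching nothing.
It also fails if it takes over 61 s, if anything falls off the work surface, if the arm or the gripper's body presses on something with over 40 N, if the wrist force passes 120 N, or if a joint passes its speed limit or range.

## Working session

There is one attempt and no reset: what is moved stays moved. The work goes in short steps, Python scripts to look and compute and a shell command to move; the robot and the scene stay as the last step left them, time stands still between calls to the robot, and variables do not carry over. Pictures are saved under pics/ and viewed, and the job is handed in when it is done.

```bash
ls -la; mkdir -p pics; cat > look.py <<'E'
import cv2,sys
from plant import arm,cams
def snap(n,f):
    im=cams.read_camera(n); cv2.imwrite(f,im[:,:,::-1].copy()); return im
E
python3 - <<'E'
from look import *
import numpy as np
s=arm.state(); print(s); print(arm.tip_extent)
for n in ("scene","top"):
    snap(n,f"pics/{n}0.png"); print(n,cams.camera_model(n))
E
```

```text
total 12
drwxr-xr-x  3 agent agent 4096 Dec  5 18:30 .
drwxr-xr-x 23 root  root  4096 Dec  5 18:30 ..
drwxr-xr-x  2 agent agent 4096 Dec  5 18:30 pics
{'time': 0.0, 'qpos': array([ 1.53019458,  0.50187411, -0.4267792 ,  1.55148101,  0.22080843,
        1.138294  , -0.2103235 ]), 'qvel': array([-0.00278931, -0.00047158, -0.00144378,  0.00052219,  0.00017408,
        0.00077535,  0.00109601]), 'effort': array([ 7.82104580e-04, -5.66597593e+01, -5.81616059e+00, -2.79112279e+01,
       -6.87165605e-02,  3.10402061e-02,  2.27003329e-04]), 'tcp_pos': array([ 194.19216276, -619.59831955,  244.64789763]), 'ee_rot': array([-2.53104238e+00,  1.85895296e+00,  2.47338358e-03]), 'ft_force': array([-0.54163161, -0.07971379,  0.6582577 ]), 'wrist_torque': array([ 0.01587329,  0.01010457, -0.01016378]), 'width': 91.88184804323332}
19.0
scene {'fx': 413.6058051117982, 'fy': 413.6058051117982, 'cx': 318.1452072973062, 'cy': 203.48271120837586, 'R': array([[ 0.4775033 ,  0.87843153, -0.01867199],
       [ 0.5739531 , -0.32794258, -0.75035425],
       [-0.66525817,  0.34757979, -0.66077217]]), 't': array([-306.43221178, -209.14516539, 1508.80207673])}
top {'fx': 442.95703852927556, 'fy': 442.95703852927556, 'cx': 315.94928592733794, 'cy': 203.48893202564776, 'R': array([[-0.01569617, -0.99984165,  0.00838452],
       [-0.99091576,  0.0144348 , -0.13370713],
       [ 0.13356493, -0.01040704, -0.99098542]]), 't': array([  54.63138523,  564.93500573, 1158.05683984])}
```

View pics/scene0.png

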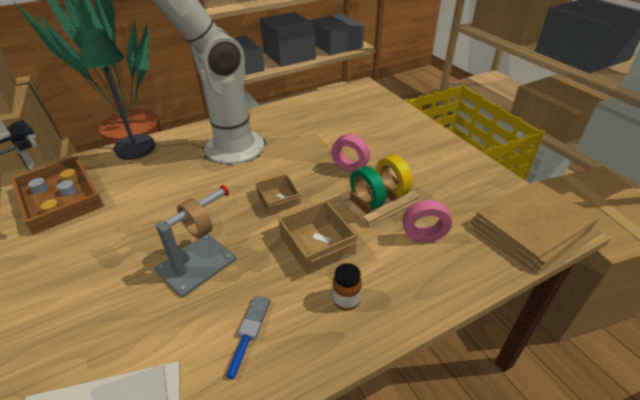

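View pics/top0.png

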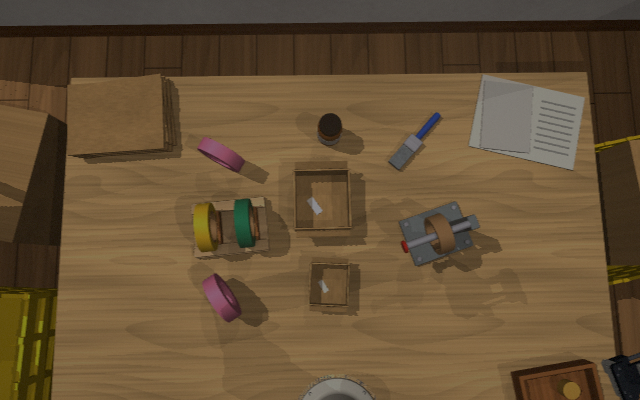

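The scene view shows the holder with the core at about (195,217), red stop at (224,190), green roll (367,187), yellow (395,177) and larger carton (317,235). The top view shows the holder at (437,235), red stop (406,246), green (245,223), yellow (206,228) and larger carton (323,201).

```bash
python3 - <<'E'
import cv2
s=cv2.imread('pics/scene0.png'); t=cv2.imread('pics/top0.png')
a=cv2.resize(s[170:300,140:260],None,fx=4.5,fy=4.5,interpolation=cv2.INTER_CUBIC)
b=cv2.resize(t[190:280,385:495],None,fx=6,fy=6,interpolation=cv2.INTER_CUBIC)
cv2.imwrite('pics/s_h.png',a);cv2.imwrite('pics/t_h.png',b)
c=cv2.resize(s[120:270,270:460],None,fx=4,fy=4,interpolation=cv2.INTER_CUBIC)
d=cv2.resize(t[150:310,185:365],None,fx=3.7,fy=3.7,interpolation=cv2.INTER_CUBIC)
cv2.imwrite('pics/s_r.png',c);cv2.imwrite('pics/t_r.png',d)
E
```

```text
(no output)
```

View pics/s_h.png

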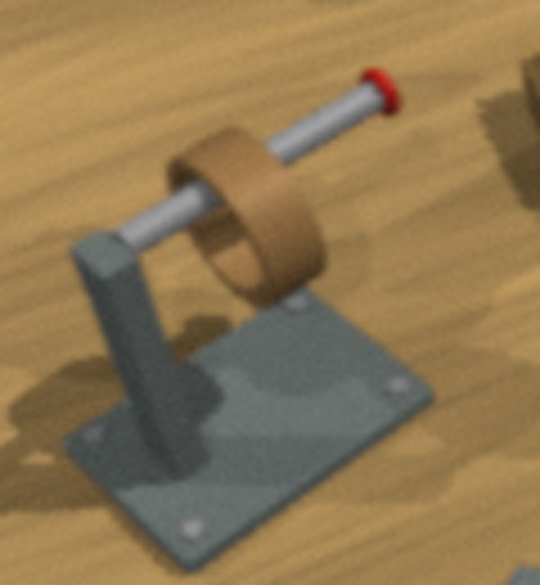

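View pics/t_h.png

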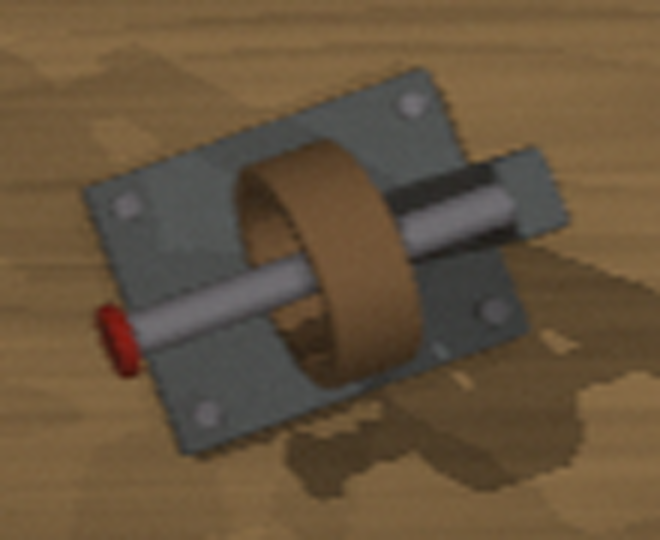

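View pics/s_r.png

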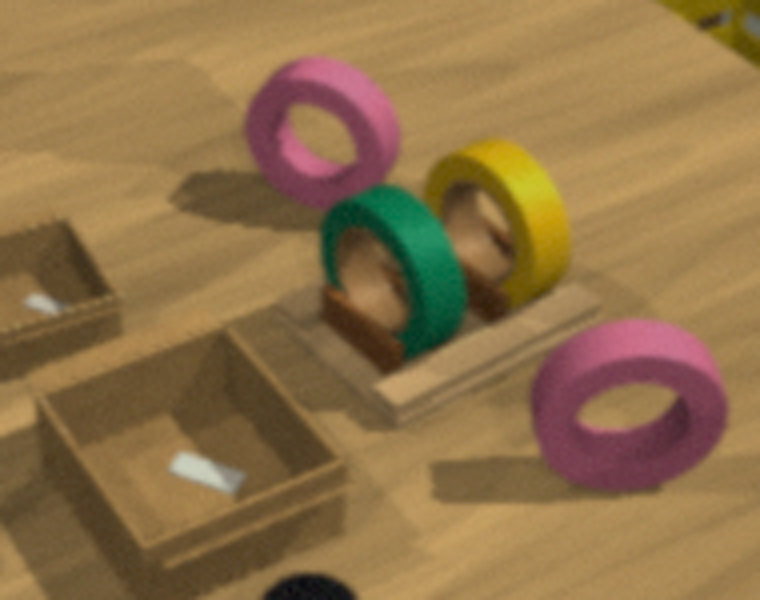

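View pics/t_r.png

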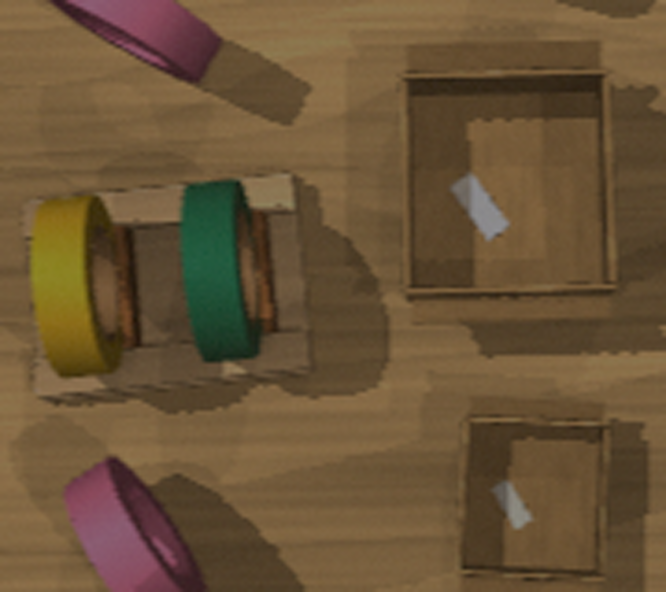

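```bash
cat >> look.py <<'E'
import numpy as np
M={n:cams.camera_model(n) for n in ("scene","top")}
def cen(n): return -M[n]['R'].T@M[n]['t']
def ray(n,p):
    m=M[n]; d=m['R'].T@np.array([(p[0]-m['cx'])/m['fx'],(p[1]-m['cy'])/m['fy'],1.]); return d/np.linalg.norm(d)
def onz(n,p,z):
    c=cen(n);d=ray(n,p); return c+d*(z-c[2])/d[2]
def tri(ps,pt):
    A=[];b=[]
    for n,p in (("scene",ps),("top",pt)):
        d=ray(n,p);P=np.eye(3)-np.outer(d,d);A.append(P);b.append(P@cen(n))
    A=np.vstack(A);b=np.hstack(b);x=np.linalg.lstsq(A,b,rcond=None)[0]
    return x,np.linalg.norm(A@x-b)
def proj(n,X):
    m=M[n];c=m['R']@np.asarray(X,float)+m['t'];return np.array([m['fx']*c[0]/c[2]+m['cx'],m['fy']*c[1]/c[2]+m['cy']])
def mask(im_bgr,lo,hi,roi):
    h=cv2.cvtColor(im_bgr,cv2.COLOR_BGR2HSV);m=cv2.inRange(h,np.array(lo),np.array(hi))
    z=np.zeros_like(m);x0,y0,x1,y1=roi;z[y0:y1,x0:x1]=m[y0:y1,x0:x1];return z
def cent(m):
    n,l,st,c=cv2.connectedComponentsWithStats(m);i=1+np.argmax(st[1:,4]);return c[i],st[i],(l==i)
E
python3 - <<'E'
from look import *
np.set_printoptions(precision=1,suppress=True)
s=cv2.imread('pics/scene0.png'); t=cv2.imread('pics/top0.png')
print(cen('scene'),cen('top'))
rs=cent(mask(s,(0,150,80),(10,255,255),(200,170,240,210)))
rt=cent(mask(t,(0,150,80),(10,255,255),(390,230,420,260)))
print(rs[:2],rt[:2]); print('red tri',tri(rs[0],rt[0]),onz('top',rt[0],175),onz('scene',rs[0],175))
pt=(385+512/6,190+205/6); ps=(140+125/4.5,170+242/4.5)
print('post tri',tri(ps,pt),onz('top',pt,175),onz('scene',ps,175))
for nm,lo,hi,r1,r2 in (('green',(65,100,40),(95,255,255),(330,150,400,220),(225,190,265,260)),('yellow',(20,160,80),(32,255,255),(370,145,420,215),(190,190,222,260))):
    a=cent(mask(s,lo,hi,r1)); b=cent(mask(t,lo,hi,r2)); print(nm,a[:2],b[:2])
    cs=cv2.findContours(b[2].astype(np.uint8),cv2.RETR_EXTERNAL,cv2.CHAIN_APPROX_NONE)[0]
    c=max(cs,key=cv2.contourArea); r=cv2.minAreaRect(c); print(r, [onz('top',p,74) for p in cv2.boxPoints(r)])
# box
for nm,pts in (('box',[(407,73),(606,73),(615,290),(407,290)]),('small',[(465,420),(607,425),(603,577),(463,571)])):
    P=[onz('top',(185+x/3.7,150+y/3.7),70) for x,y in pts]; print(nm,P,np.mean(P,0))
E
```

```text
[1270.1 -323.8  834.3] [ 406.    58.5 1222.7]
(array([225., 189.]), array([220, 185,   9,  10,  40], dtype=int32)) (array([404.6, 245.7]), array([401, 241,   8,  11,  42], dtype=int32))
red tri (array([ 444.1, -157.7,  178.5]), np.float64(2.5458387420749853)) [ 443.6 -160.2  175. ] [ 440.7 -155.2  175. ]
post tri (array([ 493.2, -315.5,  174.2]), np.float64(5.100400279694869)) [ 492.2 -318.9  175. ] [ 496.4 -312.3  175. ]
green (array([371.7, 184.4]), array([351, 167,  36,  42, 656], dtype=int32)) (array([242.1, 222. ]), array([234, 199,  18,  47, 639], dtype=int32))
((241.9064483642578, 222.27297973632812), (46.17354965209961, 15.176332473754883), 84.95755004882812) [array([573.4, 265. ,  74. ]), array([576.3, 225.6,  74. ]), array([456.2, 214.5,  74. ]), array([453.3, 253.4,  74. ])]
yellow (array([398. , 172.1]), array([376, 154,  37,  43, 735], dtype=int32)) (array([201.7, 226.6]), array([193, 203,  20,  48, 692], dtype=int32))
((201.87271118164062, 226.50889587402344), (46.607635498046875, 17.49236297607422), 86.00909423828125) [array([564.5, 371.2,  74. ]), array([567.1, 325.8,  74. ]), array([446. , 315.5,  74. ]), array([443.6, 360.3,  74. ])]
box [array([652.5, 100.6,  70. ]), array([650.5, -42.2,  70. ]), array([494.5, -44.5,  70. ]), array([496.7, 102. ,  70. ])] [573.6  29.   70. ]
small [array([405.4,  62.5,  70. ]), array([400.4, -36.5,  70. ]), array([296.8, -31. ,  70. ]), array([302.4,  65.3,  70. ])] [351.2  15.1  70. ]
```

```bash
python3 - <<'E'
from look import *
np.set_printoptions(precision=1,suppress=True)
s=cv2.imread('pics/scene0.png'); t=cv2.imread('pics/top0.png')
# holder base corners z=14, top view and scene view
B=[(82,188),(428,68),(530,328),(185,455)]
P=np.array([onz('top',(385+x/6,190+y/6),14) for x,y in B]);print('base top',P,P.mean(0))
S=[(435,398),(190,570),(65,442),(305,290)]
Q=np.array([onz('scene',(140+x/4.5,170+y/4.5),14) for x,y in S]);print('base scene',Q)
for a,b in ((0,1),(3,2)): print('dir',np.degrees(np.arctan2(*(P[a]-P[b])[1::-1])))
for a,b in ((0,3),(1,2)): print('dirx',np.degrees(np.arctan2(*(P[a]-P[b])[1::-1])))
# bar centreline, top view
for p in ((145,331),(215,308),(290,282),(430,233),(500,209)):
    print('bar top',onz('top',(385+p[0]/6,190+p[1]/6),175))
for p in ((370,100),(280,152),(200,202),(130,240)):
    print('bar scene',onz('scene',(140+p[0]/4.5,170+p[1]/4.5),175))
print('core rims top', onz('top',(385+308/6,190+272/6),188),onz('top',(385+407/6,190+243/6),194))
# core side extremes: top view lower end (325..420,385) and upper end (240..330,140)
for p in ((240,175),(325,140),(330,385),(422,340)): print('core ext',onz('top',(385+p[0]/6,190+p[1]/6),146))
E
```

```text
base top [[ 516.2 -180.3   14. ]
 [ 569.3 -342.1   14. ]
 [ 449.3 -381.6   14. ]
 [ 394.7 -221.9   14. ]] [ 482.4 -281.5   14. ]
base scene [[ 529.7 -181.9   14. ]
 [ 580.1 -338.8   14. ]
 [ 456.6 -378.6   14. ]
 [ 406.3 -221.7   14. ]]
dir 108.15077382688385
dir 108.89088433107614
dirx 18.904203554051136
dirx 18.249544100885075
bar top [ 444.7 -171.   175. ]
bar top [ 453.3 -199.   175. ]
bar top [ 463.1 -229.2  175. ]
bar top [ 481.6 -285.7  175. ]
bar top [ 490.7 -314.1  175. ]
bar scene [ 449.5 -165.5  175. ]
bar scene [ 467.5 -222.2  175. ]
bar scene [ 485.5 -270.6  175. ]
bar scene [ 496.1 -309.7  175. ]
core rims top [ 466.2 -232.8  188. ] [ 476.5 -270.3  194. ]
core ext [ 508.5 -218.9  146. ]
core ext [ 522.4 -254.4  146. ]
core ext [ 422.9 -251.2  146. ]
core ext [ 440.4 -289.4  146. ]
```

```bash
cat > go.py <<'E'
import sys,numpy as np
from scipy.spatial.transform import Rotation as Ro
from plant import arm
def show(*tg):
    s=arm.state();R=Ro.from_rotvec(s['ee_rot']).as_matrix();p=s['tcp_pos']
    print('t %.2f'%s['time'],'tcp',p.round(1),'yaw(x) %.1f'%np.degrees(np.arctan2(R[1,0],R[0,0])),'tilt %.1f'%np.degrees(np.arccos(-R[2,2])),'w %.1f'%s['width'],'F',s['ft_force'].round(1),'T',s['wrist_torque'].round(2),'q',s['qpos'].round(2))
    for t in tg:
        d=R.T@(np.array(t[:3])-p)/10; y=np.arctan2(R[1,0],R[0,0])
        print(' to',t,'shift cm',d.round(2),'len %.1f'%np.linalg.norm(d), 'turn %.3f'%(-( (np.radians(t[3])-y+np.pi/2)%np.pi-np.pi/2)) if len(t)>3 else '')
if __name__=='__main__': show(*[tuple(map(float,a.split(','))) for a in sys.argv[1:]])
E
python3 go.py 501.5,-241.7,245,-72 501.5,-241.7,172,-72
python3 -m crank '[[0.7,[-1.4,-2.1,0],0],[0.7,[-1.4,-2.1,0],0],[0.7,[-1.4,-2.1,0],0],[0.7,[-1.4,-2.1,0],0]]' 15
python3 go.py 501.5,-241.7,245,-72
```

```text
t 0.10 tcp [ 194.2 -619.7  244.8] yaw(x) -72.6 tilt 0.1 w 92.2 F [ 0.1  0.7 -0.1] T [-0.04 -0.02  0.06] q [ 1.53  0.5  -0.43  1.55  0.22  1.14 -0.21]
 to (501.5, -241.7, 245.0, -72.0) shift cm [-2.687e+01 -4.063e+01  2.000e-02] len 48.7 turn -0.010
 to (501.5, -241.7, 172.0, -72.0) shift cm [-26.86 -40.63   7.32] len 49.3 turn -0.010
time: 0.43
tcp_pos: [258.2, -540.5, 245.1]
ee_rot: [-2.531, 1.86, 0.001]
ft_force: [0.0, 0.0, -0.1]
width: 69.8
t 0.43 tcp [ 258.2 -540.5  245.1] yaw(x) -72.6 tilt 0.1 w 69.8 F [ 0.   0.  -0.1] T [ 0.04 -0.05  0.05] q [ 1.44  0.42 -0.46  1.68  0.2   1.09 -0.36]
 to (501.5, -241.7, 245.0, -72.0) shift cm [-21.24 -32.14   0.04] len 38.5 turn -0.011
```

```bash
python3 -m crank '[[0.7,[-1.5,-2.3,0],0],[0.7,[-1.5,-2.3,0],0],[0.7,[-1.5,-2.3,0],0],[0.7,[-1.5,-2.3,0],0],[0.7,[-1.5,-2.3,0],0],[0.7,[-1.5,-2.3,0],0],[0.7,[-1.5,-2.3,0],0],[0.7,[-1.5,-2.3,0],0],[0.7,[-1.5,-2.3,0],0],[0.7,[-1.5,-2.3,0],-0.01]]'
python3 -m crank '[[0.7,[-1.5,-2.3,0],0],[0.7,[-1.5,-2.3,0],0],[0.7,[-1.5,-2.3,0],0],[0.7,[-1.5,-2.2,0],0],[0.7,[0,0,0],0]]'
python3 go.py 501.5,-241.7,245,-72
python3 - <<'E'
from look import *
snap('scene','pics/scene1.png');snap('top','pics/top1.png')
s=cv2.imread('pics/scene1.png'); t=cv2.imread('pics/top1.png')
a=cv2.resize(s[120:300,120:280],None,fx=3,fy=3,interpolation=cv2.INTER_CUBIC)
b=cv2.resize(t[180:300,370:500],None,fx=3,fy=3,interpolation=cv2.INTER_CUBIC)
b=cv2.copyMakeBorder(b,0,a.shape[0]-b.shape[0],0,0,cv2.BORDER_CONSTANT)
cv2.imwrite('pics/c1.png',cv2.resize(np.hstack([a,b]),None,fx=0.9,fy=0.9))
E
```

```text
time: 1.27
tcp_pos: [432.8, -328.4, 245.4]
ee_rot: [2.541, -1.847, -0.001]
ft_force: [0.3, -0.6, 1.0]
width: 64.0
time: 1.68
tcp_pos: [504.0, -238.1, 245.9]
ee_rot: [-2.545, 1.834, -0.0]
ft_force: [1.0, 0.6, 0.6]
width: 64.2
t 1.68 tcp [ 504.  -238.1  245.9] yaw(x) -71.5 tilt 0.2 w 64.2 F [1.  0.6 0.6] T [ 0.06 -0.02 -0.  ] q [ 0.9   0.37 -0.63  1.78  0.24  1.07 -1.06]
 to (501.5, -241.7, 245.0, -72.0) shift cm [0.27 0.35 0.09] len 0.4 turn 0.008
```

View pics/c1.png

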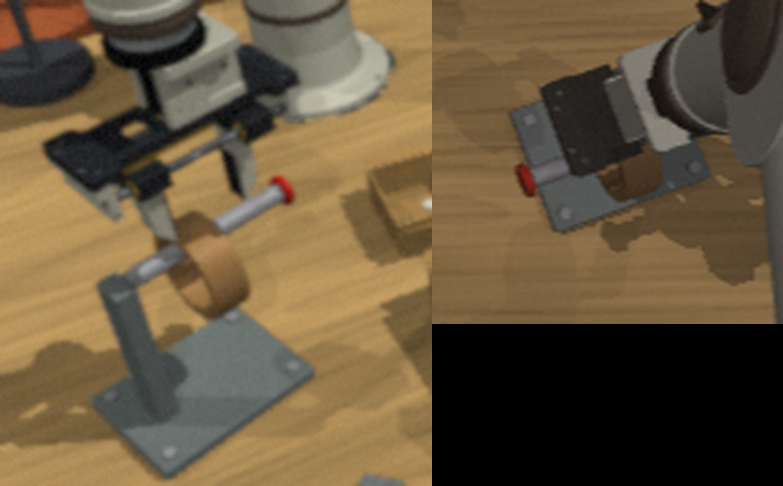

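```bash
python3 go.py 501.5,-241.7,245,-72; python3 - <<'E'
from look import *
from scipy.spatial.transform import Rotation as Ro
np.set_printoptions(precision=1,suppress=True)
s=arm.state();R=Ro.from_rotvec(s['ee_rot']).as_matrix();p=s['tcp_pos']
im=cv2.imread('pics/scene1.png');it=cv2.imread('pics/top1.png')
for sx in (-32,32):
  for o in (-9.5,9.5):
    X=p+R@np.array([sx,o,19]); print(proj('scene',X),proj('top',X))
    cv2.circle(im,tuple(int(v*16) for v in proj('scene',X)),16,(0,255,255),-1,shift=4)
d=np.array([np.cos(np.radians(108)),np.sin(np.radians(108)),0]);m=np.array([469,-238,175.])
for k in (-80,0,80):
    for img,n in ((im,'scene'),(it,'top')): cv2.circle(img,tuple(int(v*16) for v in proj(n,m+k*d)),12,(0,255,0),-1,shift=4)
a=cv2.resize(im[120:300,120:280],None,fx=4,fy=4,interpolation=cv2.INTER_NEAREST)[:590]
cv2.imwrite('pics/c2.png',a)
cv2.imwrite('pics/c2t.png',cv2.resize(it[180:300,370:500],None,fx=4,fy=4,interpolation=cv2.INTER_NEAREST))
E
```

```text
t 1.78 tcp [ 500.9 -243.2  245.4] yaw(x) -71.8 tilt 0.0 w 64.2 F [ 0.4 -0.6 -0.2] T [-0.03  0.02  0.03] q [ 0.9   0.36 -0.62  1.78  0.24  1.07 -1.06]
 to (501.5, -241.7, 245.0, -72.0) shift cm [-0.12 -0.1   0.04] len 0.2 turn 0.003
[207.  193.4] [430.1 219.5]
[202.2 189.9] [433.1 227.4]
[183.1 207.1] [456.4 210.3]
[178.4 203.3] [459.4 218.2]
```

View pics/c2.png

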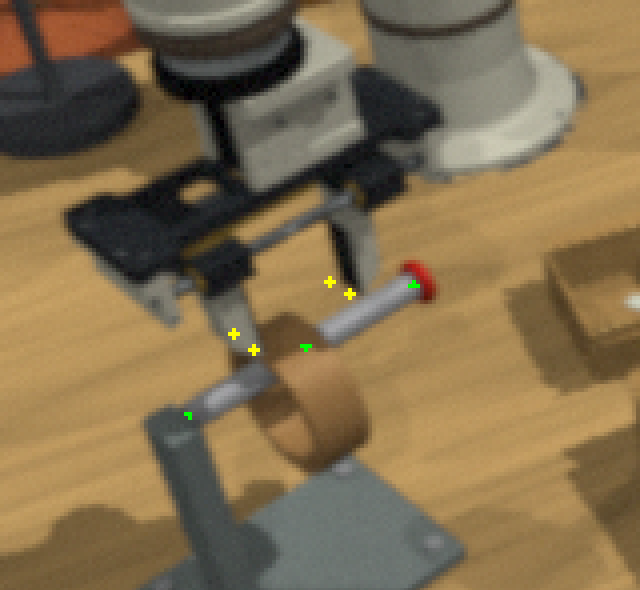

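View pics/c2t.png

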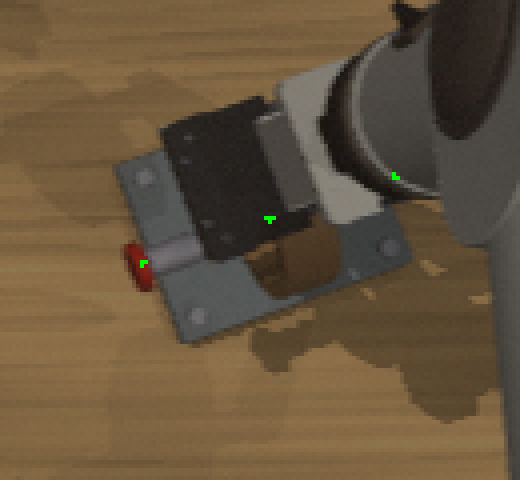

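```bash
python3 -m crank '[[0.7,[-0.1,-0.1,1.5],0],[0.7,[0,0,1.5],0],[0.7,[0,0,1.5],0],[0.7,[0,0,1.5],0],[0.7,[0,0,1.3],0],[0.7,[0,0,0],0]]'
python3 go.py 501.5,-241.7,172,-72
python3 - <<'E'
from look import *
snap('scene','pics/scene2.png');snap('top','pics/top2.png')
s=cv2.imread('pics/scene2.png'); t=cv2.imread('pics/top2.png')
a=cv2.resize(s[140:290,130:270],None,fx=4,fy=4,interpolation=cv2.INTER_CUBIC)
cv2.imwrite('pics/c3.png',a[:600])
E
```

```text
time: 2.28
tcp_pos: [498.4, -244.0, 169.8]
ee_rot: [2.538, -1.849, -0.008]
ft_force: [-0.3, 0.0, 0.1]
width: 64.4
t 2.28 tcp [ 498.4 -244.   169.8] yaw(x) -72.1 tilt 0.3 w 64.4 F [-0.3  0.   0.1] T [ 0.01  0.04 -0.06] q [ 0.87  0.46 -0.58  1.85  0.31  0.93 -1.11]
 to (501.5, -241.7, 172.0, -72.0) shift cm [-0.13 -0.37 -0.22] len 0.4 turn -0.002
```

View pics/c3.png

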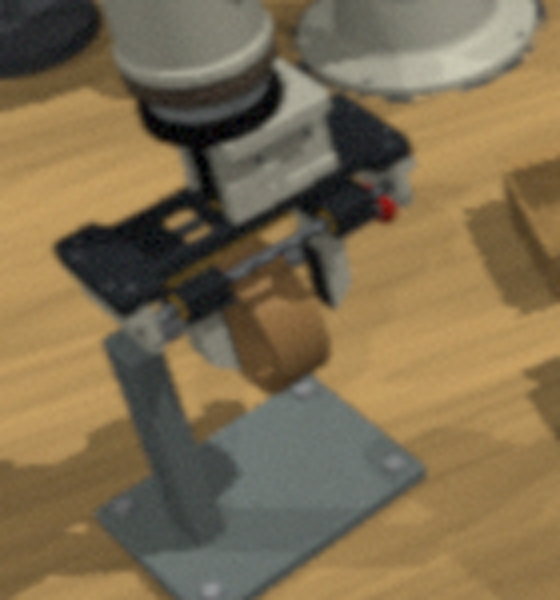

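The fingers straddle the core at about (275,330) in this crop, with no contact. Closing gently.

```bash
python3 -m crank '[[0.3,[0,0,0],0],[0.3,[0,0,0],0],[0.3,[0,0,0],0],[0.3,[0,0,0],0],[0.3,[0,0,0],0],[0.3,[0,0,0],0]]' 15
python3 go.py
python3 -m crank '[[0.2,[0,0,0],0],[0.2,[0,0,-0.5],0],[0.2,[0,0,-0.5],0],[0.2,[0,0,0],0]]' 20
python3 go.py
```

```text
time: 2.88
tcp_pos: [501.4, -243.4, 173.1]
ee_rot: [2.541, -1.847, 0.001]
ft_force: [0.1, 0.5, 1.0]
width: 36.7
t 2.88 tcp [ 501.4 -243.4  173.1] yaw(x) -72.0 tilt 0.0 w 36.7 F [0.1 0.5 1. ] T [-0.03  0.03  0.02] q [ 0.87  0.45 -0.59  1.85  0.31  0.93 -1.11]
time: 3.22
tcp_pos: [501.8, -243.5, 183.9]
ee_rot: [-2.541, 1.847, -0.003]
ft_force: [0.1, -0.5, -0.9]
width: 36.3
t 3.22 tcp [ 501.8 -243.5  183.9] yaw(x) -72.0 tilt 0.1 w 36.3 F [ 0.1 -0.5 -0.9] T [-0.04 -0.05  0.02] q [ 0.88  0.44 -0.59  1.84  0.3   0.95 -1.11]
```

```bash
python3 -m crank '[[0.2,[0,0,-1.0],0],[0.2,[0,0,-1.0],0],[0.2,[0,0,-0.5],0],[0.2,[0,0,0],0]]' 20
python3 go.py
python3 - <<'E'
from look import *
snap('scene','pics/scene3.png');snap('top','pics/top3.png')
s=cv2.imread('pics/scene3.png'); t=cv2.imread('pics/top3.png')
a=cv2.resize(s[130:280,130:270],None,fx=4,fy=4,interpolation=cv2.INTER_CUBIC)
b=cv2.resize(t[190:290,380:440],None,fx=4,fy=4,interpolation=cv2.INTER_CUBIC)
b=cv2.copyMakeBorder(b,0,a.shape[0]-b.shape[0],0,0,cv2.BORDER_CONSTANT)
cv2.imwrite('pics/c4.png',np.hstack([a,b])[:600])
E
```

```text
time: 3.55
tcp_pos: [502.3, -243.7, 209.8]
ee_rot: [-2.541, 1.847, -0.005]
ft_force: [0.3, 0.0, -0.2]
width: 36.0
t 3.55 tcp [ 502.3 -243.7  209.8] yaw(x) -72.0 tilt 0.2 w 36.0 F [ 0.3  0.  -0.2] T [-0.01  0.01  0.06] q [ 0.89  0.41 -0.61  1.82  0.27  1.   -1.09]
```

View pics/c4.png

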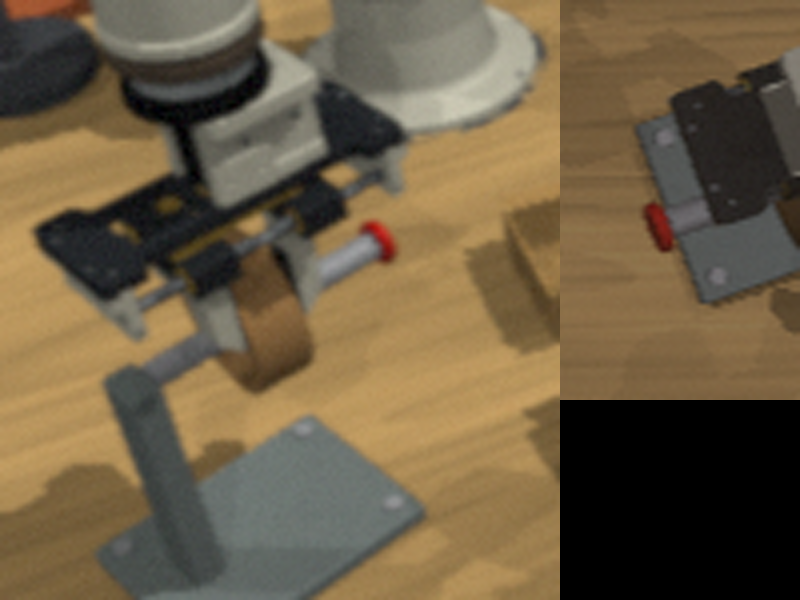

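```bash
python3 -m crank '[[0.2,[-1.0,0,0],0],[0.2,[-1.5,0,0],0],[0.2,[-1.5,0,0],0],[0.2,[-1.5,0,0],0]]' 20 && python3 -m crank '[[0.2,[-1.5,0,0],0],[0.2,[-1.5,0,0],0],[0.2,[-1.5,0,0],0],[0.2,[-1.5,0,0],0],[0.2,[-1.5,0,0],0],[0.2,[-1.5,0,0],0],[0.2,[-1.5,0,0],0],[0.2,[0,0,0],0]]' 20
python3 go.py 603,38,160,-90 603,38,82,-90 603,38,200,-80
python3 - <<'E'
from look import *
snap('scene','pics/scene4.png')
s=cv2.imread('pics/scene4.png')
a=cv2.resize(s[100:280,130:350],None,fx=3.3,fy=3.3,interpolation=cv2.INTER_CUBIC)
cv2.imwrite('pics/c5.png',a)
E
```

```text
time: 3.98
tcp_pos: [483.2, -188.5, 207.3]
ee_rot: [-2.542, 1.845, 0.002]
ft_force: [0.7, -0.5, -0.6]
width: 36.1
time: 4.65
tcp_pos: [450.7, -87.5, 207.8]
ee_rot: [-2.545, 1.842, 0.001]
ft_force: [0.7, 0.3, -0.2]
width: 36.0
t 4.65 tcp [450.7 -87.5 207.8] yaw(x) -71.8 tilt 0.1 w 36.0 F [ 0.7  0.3 -0.2] T [ 0.05 -0.06  0.04] q [ 0.76  0.24 -0.71  2.04  0.19  0.93 -1.3 ]
 to (603.0, 38.0, 160.0, -90.0) shift cm [ -7.16 -18.39   4.78] len 20.3 turn 0.318
 to (603.0, 38.0, 82.0, -90.0) shift cm [ -7.15 -18.39  12.58] len 23.4 turn 0.318
 to (603.0, 38.0, 200.0, -80.0) shift cm [ -7.16 -18.38   0.78] len 19.7 turn 0.143
```

View pics/c5.png

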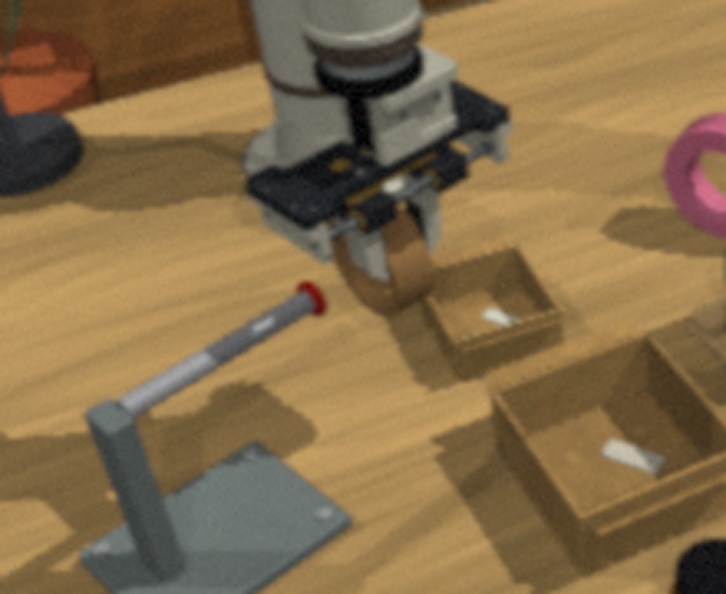

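The core is in the jaws and clear of the red stop (at about (312,297) in this crop). Moving over the larger carton.

```bash
python3 -m crank '[[0.2,[-0.8,-1.5,0],0.04],[0.2,[-1.2,-2.2,0],0.04],[0.2,[-1.2,-2.2,0],0.04],[0.2,[-1.2,-2.2,0],0.04],[0.2,[-1.2,-2.2,0],0.04],[0.2,[-1.2,-2.2,0],0.04],[0.2,[-1.2,-2.2,0],0.04],[0.2,[-1.1,-2.2,0],0.04],[0.2,[0,0,0],0]]' 20
python3 go.py 603,30,120,-90 603,30,82,-90
python3 - <<'E'
from look import *
np.set_printoptions(precision=1,suppress=True)
P=np.array([onz('scene',(270+(x+.5)/4-.5,120+(y+.5)/4-.5),70) for x,y in ((38,400),(228,326),(345,465),(150,548))]);print(P,P.mean(0))
snap('scene','pics/scene5.png');snap('top','pics/top5.png')
s=cv2.imread('pics/scene5.png');t=cv2.imread('pics/top5.png')
a=cv2.resize(s[100:280,240:400],None,fx=2.6,fy=2.6,interpolation=cv2.INTER_CUBIC)
b=cv2.resize(t[140:320,260:390],None,fx=2.6,fy=2.6,interpolation=cv2.INTER_CUBIC)
cv2.imwrite('pics/c6.png',np.hstack([a,b]))
E
```

```text
time: 5.45
tcp_pos: [606.3, 29.2, 207.8]
ee_rot: [-2.211, 2.225, -0.001]
ft_force: [0.2, 0.8, 0.1]
width: 36.2
t 5.45 tcp [606.3  29.2 207.8] yaw(x) -90.4 tilt 0.3 w 36.2 F [0.2 0.8 0.1] T [ 0.08 -0.09 -0.01] q [ 0.37  0.5  -0.62  1.7   0.33  1.04 -1.93]
 to (603.0, 30.0, 120.0, -90.0) shift cm [-0.05  0.36  8.77] len 8.8 turn -0.006
 to (603.0, 30.0, 82.0, -90.0) shift cm [-0.04  0.37 12.57] len 12.6 turn -0.006
[[506.2 -44.1  70. ]
 [503.6 103.7  70. ]
 [658.9 102.2  70. ]
 [659.8 -39.   70. ]] [582.1  30.7  70. ]
```

View pics/c6.png

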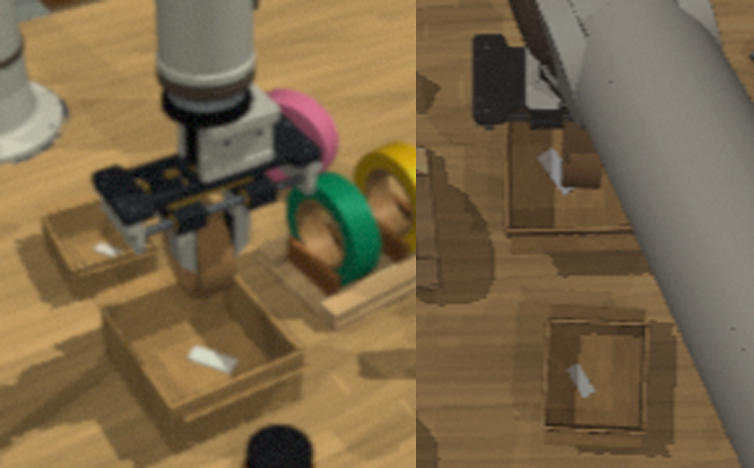

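```bash
python3 -m crank '[[0.2,[0,0,1.6],0],[0.2,[0,0,1.6],0],[0.2,[0,0,1.6],0],[0.2,[0,0,1.6],0],[0.2,[0,0,1.6],0],[0.2,[0,0,1.6],0],[0.2,[0,0,1.5],0],[0.2,[0,0,1.0],0],[0.2,[0,0,0.3],0],[0.2,[0,0,0],0]]' 20
python3 go.py
python3 - <<'E'
from look import *
snap('scene','pics/scene6.png');snap('top','pics/top6.png')
s=cv2.imread('pics/scene6.png');t=cv2.imread('pics/top6.png')
a=cv2.resize(s[120:300,240:400],None,fx=2.6,fy=2.6,interpolation=cv2.INTER_CUBIC)
b=cv2.resize(t[140:320,260:390],None,fx=2.6,fy=2.6,interpolation=cv2.INTER_CUBIC)
cv2.imwrite('pics/c7.png',np.hstack([a,b]))
E
```

```text
time: 6.38
tcp_pos: [601.5, 25.4, 83.0]
ee_rot: [2.213, -2.228, -0.002]
ft_force: [0.3, -0.5, 0.3]
width: 36.1
t 6.38 tcp [601.5  25.4  83. ] yaw(x) -90.4 tilt 0.1 w 36.1 F [ 0.3 -0.5  0.3] T [ 0.05 -0.   -0.01] q [ 0.32  0.65 -0.54  1.79  0.44  0.83 -2.01]
```

View pics/c7.png

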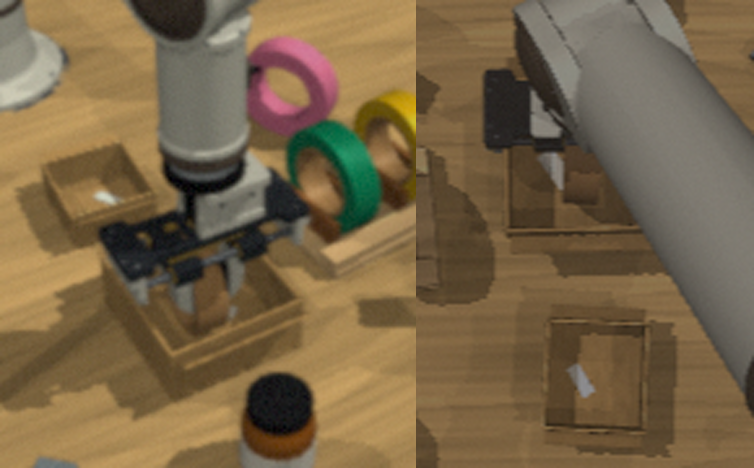

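```bash
python3 -m crank '[[0.2,[0,0,0.3],0],[0.2,[0,0,0],0],[0.65,[0,0,0],0],[0.65,[0,0,0],0],[0.65,[0,0,0],0],[0.65,[0,0,0],0],[0.65,[0,0,0],0]]' 20
python3 go.py
python3 -m crank '[[0.65,[0,0,-1.0],0],[0.65,[0,0,-2.0],0],[0.65,[0,0,-3.0],0],[0.65,[0,0,-3.0],0],[0.65,[0,0,-3.0],0],[0.65,[0,0,0],0]]'
python3 go.py
python3 - <<'E'
from look import *
snap('scene','pics/scene7.png');snap('top','pics/top7.png')
s=cv2.imread('pics/scene7.png');t=cv2.imread('pics/top7.png')
a=cv2.resize(s[120:300,240:400],None,fx=2.6,fy=2.6,interpolation=cv2.INTER_CUBIC)
b=cv2.resize(t[140:320,260:390],None,fx=2.6,fy=2.6,interpolation=cv2.INTER_CUBIC)
cv2.imwrite('pics/c8.png',np.hstack([a,b]))
E
```

```text
time: 7.07
tcp_pos: [602.5, 26.4, 80.9]
ee_rot: [-2.214, 2.228, -0.0]
ft_force: [0.9, -0.4, 0.4]
width: 58.8
t 7.07 tcp [602.5  26.4  80.9] yaw(x) -90.4 tilt 0.0 w 58.8 F [ 0.9 -0.4  0.4] T [ 0.02  0.03 -0.02] q [ 0.32  0.65 -0.54  1.79  0.44  0.83 -2.02]
time: 7.57
tcp_pos: [606.4, 27.5, 208.1]
ee_rot: [-2.209, 2.222, -0.012]
ft_force: [0.7, 0.3, 0.1]
width: 59.9
t 7.57 tcp [606.4  27.5 208.1] yaw(x) -90.3 tilt 0.6 w 59.9 F [0.7 0.3 0.1] T [ 0.06 -0.07 -0.  ] q [ 0.38  0.5  -0.62  1.7   0.33  1.04 -1.93]
```

View pics/c8.png

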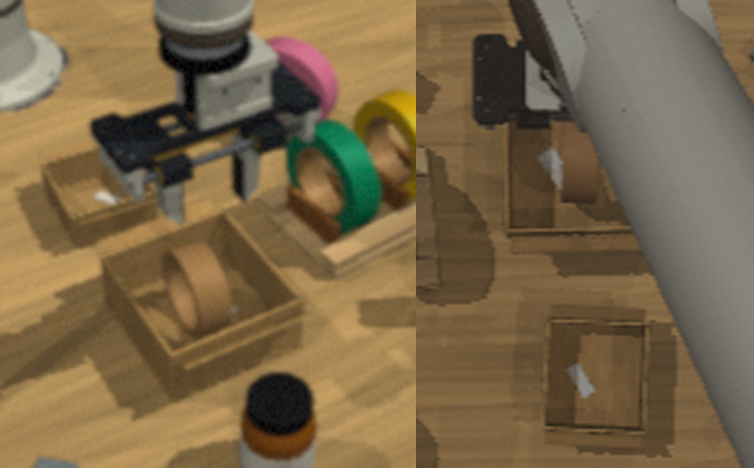

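```bash
python3 - <<'E'
from look import *
np.set_printoptions(precision=1,suppress=True)
s=cv2.imread('pics/scene0.png'); t=cv2.imread('pics/top0.png')
out={}
for nm,lo,hi,r1,r2 in (('green',(65,100,40),(95,255,255),(330,150,400,220),(225,190,265,260)),('yellow',(20,160,60),(32,255,255),(370,145,420,215),(190,190,226,260))):
    b=cent(mask(t,lo,hi,r2))[2]; a=cent(mask(s,lo,hi,r1))[2]
    ys,xs=np.where(b)
    print(nm,'rows',ys.min(),ys.max(),[(r,xs[ys==r].min(),xs[ys==r].max()) for r in range(ys.min(),ys.max()+1,6)])
    mid=(ys.min()+ys.max())/2
    l=xs[abs(ys-mid)<3]; 
    le=np.mean([xs[ys==r].min() for r in range(int(mid)-2,int(mid)+3)])-.5
    pl=onz('top',(le,mid),137)
    far=onz('top',(xs[ys==ys.min()].mean(),ys.min()-.5),80);near=onz('top',(xs[ys==ys.max()].mean(),ys.max()+.5),80)
    print(' +y rim at crest',pl,' far',far,'near',near,'midx',(far+near)/2)
    out[nm]=(onz('top',cent(b.astype(np.uint8)*255)[0],110))
    # scene: filled hull centroid
    c=max(cv2.findContours(a.astype(np.uint8),cv2.RETR_EXTERNAL,cv2.CHAIN_APPROX_NONE)[0],key=cv2.contourArea)
    m=cv2.moments(cv2.convexHull(c));ps=(m['m10']/m['m00'],m['m01']/m['m00']);print(' scene hull cent',ps,onz('scene',ps,74))
d=out['yellow']-out['green'];print(out,d,np.linalg.norm(d),np.degrees(np.arctan2(d[1],d[0])))
# rack corners in top crop (t_r), floor board unknown thickness ~ walls 46
for p in ((295,175),(308,370),(40,398),(24,205)): print(onz('top',(185+(p[0]+.5)/3.7-.5,150+(p[1]+.5)/3.7-.5),46))
E
```

```text
green rows 199 245 [(199, np.int64(243), np.int64(247)), (205, np.int64(235), np.int64(248)), (211, np.int64(234), np.int64(248)), (217, np.int64(234), np.int64(248)), (223, np.int64(235), np.int64(248)), (229, np.int64(236), np.int64(249)), (235, np.int64(237), np.int64(250)), (241, np.int64(238), np.int64(251))]
 +y rim at crest [509.4 247.8 137. ]  far [575.8 231.   80. ] near [453.9 232.9  80. ] midx [514.8 232.   80. ]
 scene hull cent (368.6396984924623, 186.20519262981574) [510.7 240.1  74. ]
yellow rows 203 251 [(203, np.int64(204), np.int64(211)), (209, np.int64(194), np.int64(214)), (215, np.int64(193), np.int64(209)), (221, np.int64(193), np.int64(208)), (227, np.int64(194), np.int64(208)), (233, np.int64(194), np.int64(210)), (239, np.int64(196), np.int64(211)), (245, np.int64(197), np.int64(217)), (251, np.int64(201), np.int64(207))]
 +y rim at crest [498.6 348.5 137. ]  far [566.7 328.3  80. ] near [440.2 335.1  80. ] midx [503.4 331.7  80. ]
 scene hull cent (395.5147742363878, 173.5883134130146) [500.6 343.7  74. ]
{'green': array([511.6, 233.4, 110. ]), 'yellow': array([500.2, 331. , 110. ])} [-11.3  97.6   0. ] 98.24878943300733 96.63270644369086
[584.3 184.3  46. ]
[443.5 175.   46. ]
[426.6 365.5  46. ]
[565.3 379.9  46. ]
```

```bash
python3 go.py 516,230,200,-83.4
```

```text
t 7.67 tcp [603.6  26.5 203.1] yaw(x) -90.4 tilt 0.2 w 59.7 F [-0.7 -0.5 -1.3] T [0.05 0.04 0.02] q [ 0.38  0.5  -0.62  1.71  0.33  1.03 -1.93]
 to (516.0, 230.0, 200.0, -83.4) shift cm [-20.29   8.89   0.27] len 22.2 turn -0.121
```

```bash
python3 -m crank '[[0.7,[-1.8,0.7,0],-0.015],[0.7,[-2.7,1.0,0],-0.015],[0.7,[-2.7,1.0,0],-0.015],[0.7,[-2.7,1.0,0],-0.015],[0.7,[-2.7,1.0,0],-0.015],[0.7,[-2.7,1.0,0],-0.015],[0.7,[-2.7,1.0,0],-0.015],[0.7,[-2.7,1.0,0],-0.015],[0.7,[0,0,0],0]]' 20
python3 - <<'E'
from look import *
from scipy.spatial.transform import Rotation as Ro
snap('scene','pics/scene8.png');snap('top','pics/top8.png')
s=cv2.imread('pics/scene8.png');t=cv2.imread('pics/top8.png')
st=arm.state();R=Ro.from_rotvec(st['ee_rot']).as_matrix();p=st['tcp_pos']
for sx in (-32,32):
  for o in (-9.5,9.5):
    for n,im in (('scene',s),('top',t)):
        q=proj(n,p+R@np.array([sx,o,19])); cv2.circle(im,tuple(int(v*16+0.5) for v in q),8,(255,0,255),-1,shift=4)
a=cv2.resize(s[90:240,320:440],None,fx=3.5,fy=3.5,interpolation=cv2.INTER_CUBIC)
b=cv2.resize(t[150:300,185:285],None,fx=3.5,fy=3.5,interpolation=cv2.INTER_CUBIC)
cv2.imwrite('pics/c9.png',np.hstack([a,b]))
E
python3 go.py 516,230,134,-83.4
```

```text
time: 8.42
tcp_pos: [510.1, 236.8, 200.1]
ee_rot: [-2.356, 2.078, 0.008]
ft_force: [-0.2, -0.0, 0.1]
width: 64.1
t 8.52 tcp [513.3 231.1 199.7] yaw(x) -83.2 tilt 0.1 w 63.9 F [-0.1 -0.1  0.2] T [-0.01 -0.01 -0.02] q [ 0.08  0.46 -0.71  1.81  0.34  1.01 -2.21]
 to (516.0, 230.0, 134.0, -83.4) shift cm [ 0.14 -0.27  6.57] len 6.6 turn 0.003
```

View pics/c9.png

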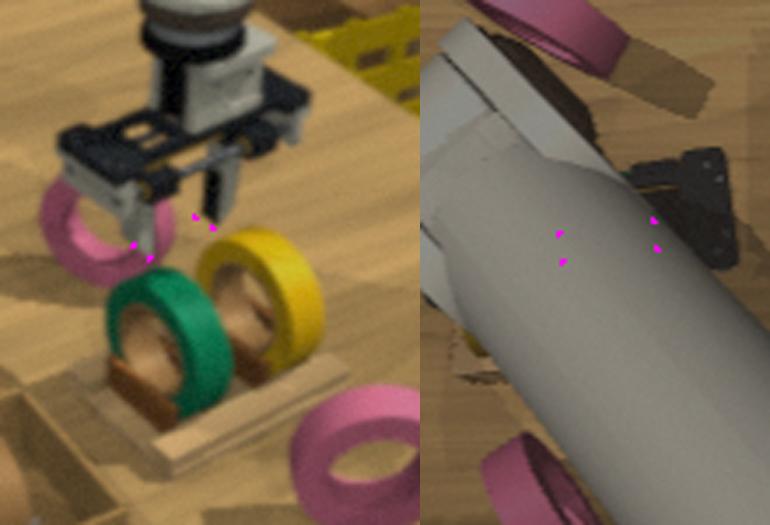

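```bash
python3 - <<'E'
from look import *
np.set_printoptions(precision=1,suppress=True)
a=np.radians(96.6);ax=np.array([np.cos(a),np.sin(a),0]);pe=np.array([np.sin(a),-np.cos(a),0]);z=np.array([0,0,1.])
th=np.linspace(0,2*np.pi,180,endpoint=False)
for c in ((516,230,74),(518,232,74),(513,230,74)):
  for n in ('scene','top'):
    P=np.array([proj(n,np.array(c)+s*18*ax+63*(np.cos(k)*pe+np.sin(k)*z)) for s in (-1,1) for k in th])
    print(c,n,'u',P[:,0].min(),P[:,0].max(),'v',P[:,1].min(),P[:,1].max())
s=cv2.imread('pics/scene0.png'); t=cv2.imread('pics/top0.png')
for n,im,r in (('scene',s,(330,150,400,225)),('top',t,(225,190,270,260))):
    m=cent(mask(im,(60,60,20),(100,255,255),r));print(n,'obs box',m[1], 'u',m[1][0]-.5,m[1][0]+m[1][2]-.5,'v',m[1][1]-.5,m[1][1]+m[1][3]-.5)
E
```

```text
(516, 230, 74) scene u 348.3254166738536 386.29161547009284 v 165.62769401233652 210.74836333713148
(516, 230, 74) top u 233.73994067999593 256.5735067116033 v 196.6633827508748 246.6443430541313
(518, 232, 74) scene u 349.2537474920506 387.2967413270802 v 165.77886974002985 210.9219355248065
(518, 232, 74) top u 232.94174627567494 255.83151706982278 v 195.9135628706817 245.87948850027604
(513, 230, 74) scene u 347.79540128837175 385.66448147576295 v 165.09256960855032 210.14364302692138
(513, 230, 74) top u 233.72897469236622 256.5710461687341 v 197.80522776534096 247.81021432352713
scene obs box [351 166  36  43 675] u 350.5 386.5 v 165.5 208.5
top obs box [234 199  19  48 688] u 233.5 252.5 v 198.5 246.5
```

```bash
python3 -m crank '[[0.7,[0.1,-0.2,1.0],0],[0.7,[0,0,1.5],0],[0.7,[0,0,1.5],0],[0.7,[0,0,1.5],0],[0.7,[0,0,0.7],0],[0.7,[0,0,0.3],0],[0.7,[0,0,0],0]]' 20
python3 go.py 516,230,135,-83.4
python3 - <<'E'
from look import *
snap('scene','pics/scene9.png');s=cv2.imread('pics/scene9.png')
cv2.imwrite('pics/c10.png',cv2.resize(s[90:240,320:440],None,fx=4,fy=4,interpolation=cv2.INTER_CUBIC))
E
python3 go.py 516,230,135,-83.4
```

```text
time: 9.1
tcp_pos: [517.4, 227.4, 134.5]
ee_rot: [2.341, -2.092, -0.001]
ft_force: [-0.7, -0.4, 0.5]
width: 64.3
t 9.10 tcp [517.4 227.4 134.5] yaw(x) -83.6 tilt 0.1 w 64.3 F [-0.7 -0.4  0.5] T [ 0.07 -0.03 -0.06] q [ 0.05  0.54 -0.66  1.85  0.42  0.89 -2.27]
 to (516.0, 230.0, 135.0, -83.4) shift cm [-0.27  0.11 -0.05] len 0.3 turn -0.003
t 9.15 tcp [517.8 228.  135.4] yaw(x) -83.5 tilt 0.0 w 64.4 F [0.8 0.7 0.2] T [ 0.03 -0.02  0.02] q [ 0.05  0.54 -0.66  1.85  0.42  0.89 -2.27]
 to (516.0, 230.0, 135.0, -83.4) shift cm [-0.22  0.16  0.04] len 0.3 turn -0.002
```

View pics/c10.png

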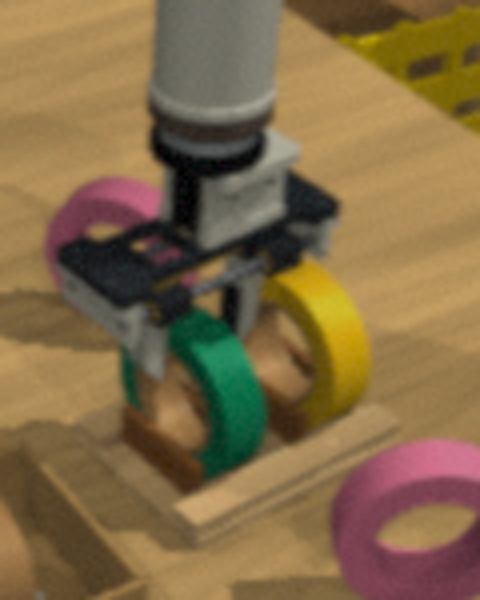

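```bash
python3 -m crank '[[0.3,[-0.1,0,0],0],[0.3,[0,0,0],0],[0.3,[0,0,0],0],[0.3,[0,0,0],0],[0.3,[0,0,0],0],[0.3,[0,0,0],0],[0.3,[0,0,0],0]]' 8
python3 go.py
python3 -m crank '[[0.2,[0,0,0],0],[0.2,[0,0,0],0]]' 40
python3 go.py
```

```text
time: 9.73
tcp_pos: [517.8, 230.0, 136.2]
ee_rot: [-2.344, 2.091, -0.0]
ft_force: [-0.2, -0.2, 2.1]
width: 36.1
t 9.73 tcp [517.8 230.  136.2] yaw(x) -83.5 tilt 0.1 w 36.1 F [-0.2 -0.2  2.1] T [0.21 0.11 0.  ] q [ 0.05  0.54 -0.66  1.85  0.42  0.89 -2.27]
time: 9.9
tcp_pos: [517.8, 230.0, 136.2]
ee_rot: [-2.344, 2.09, -0.0]
ft_force: [0.4, 1.4, 4.2]
width: 35.9
t 9.90 tcp [517.8 230.  136.2] yaw(x) -83.5 tilt 0.1 w 35.9 F [0.4 1.4 4.2] T [0.32 0.01 0.05] q [ 0.05  0.54 -0.66  1.85  0.42  0.89 -2.27]
```

```bash
python3 -m crank '[[0.2,[0,0,-0.5],0],[0.2,[0,0,-0.8],0],[0.2,[0,0,-1.0],0],[0.2,[0,0,0],0]]' 40
python3 go.py
python3 -m crank '[[0.2,[0,0,-1.5],0],[0.2,[0,0,-1.5],0],[0.2,[0,0,-1.5],0],[0.2,[0,0,-1.5],0],[0.2,[0,0,-1.5],0],[0.2,[0,0,-1.5],0],[0.2,[0,0,-1.2],0],[0.2,[0,0,0],0]]' 40
python3 - <<'E'
from look import *
snap('scene','pics/scene10.png');s=cv2.imread('pics/scene10.png')
cv2.imwrite('pics/c11.png',cv2.resize(s[60:240,300:450],None,fx=3.3,fy=3.3,interpolation=cv2.INTER_CUBIC))
E
python3 go.py 426,-105,258,-72
```

```text
time: 10.23
tcp_pos: [518.5, 229.8, 160.8]
ee_rot: [-2.343, 2.09, -0.002]
ft_force: [0.8, 0.4, -2.1]
width: 36.1
t 10.23 tcp [518.5 229.8 160.8] yaw(x) -83.5 tilt 0.1 w 36.1 F [ 0.8  0.4 -2.1] T [ 0.08 -0.03  0.05] q [ 0.06  0.51 -0.68  1.83  0.39  0.93 -2.25]
time: 10.9
tcp_pos: [518.8, 230.2, 263.5]
ee_rot: [-2.341, 2.089, -0.004]
ft_force: [0.5, 0.1, -2.7]
width: 35.4
t 10.95 tcp [518.3 229.8 262. ] yaw(x) -83.5 tilt 0.2 w 35.6 F [-0.5 -0.1 -3. ] T [0.03 0.05 0.01] q [ 0.12  0.39 -0.74  1.74  0.29  1.12 -2.17]
 to (426.0, -105.0, 258.0, -72.0) shift cm [32.21 12.96  0.36] len 34.7 turn -0.201
```

View pics/c11.png

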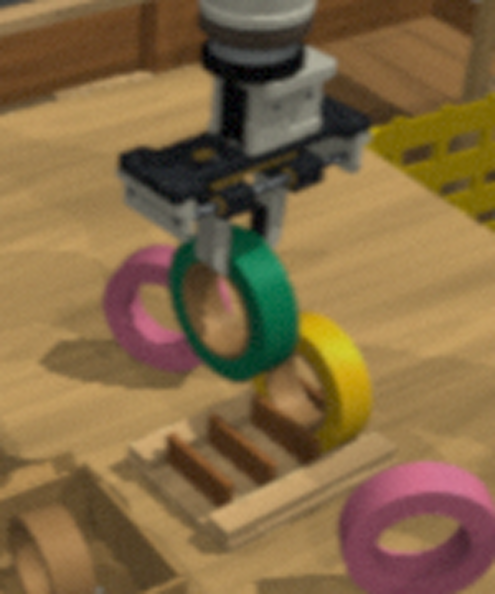

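```bash
python3 -m crank '[[0.2,[1.2,0.6,0],-0.015],[0.2,[1.8,0.9,0],-0.015],[0.2,[2.2,1.15,0],-0.015],[0.2,[2.2,1.15,0],-0.015],[0.2,[2.2,1.15,0],-0.015],[0.2,[2.2,1.15,0],-0.015],[0.2,[2.2,1.15,0],-0.015],[0.2,[2.2,1.15,0],-0.015],[0.2,[2.2,1.15,0],-0.015],[0.2,[2.2,1.15,0],-0.015]]' 40
python3 -m crank '[[0.2,[2.2,1.15,0],-0.015],[0.2,[2.2,1.15,0],-0.015],[0.2,[2.2,1.15,0],-0.015],[0.2,[2.0,1.1,0],-0.005],[0.2,[1.5,0.9,0],0],[0.2,[0,0,0],0]]' 40
python3 - <<'E'
from look import *
snap('scene','pics/scene11.png');snap('top','pics/top11.png');s=cv2.imread('pics/scene11.png');t=cv2.imread('pics/top11.png')
a=cv2.resize(s[80:280,130:310],None,fx=2.5,fy=2.5,interpolation=cv2.INTER_CUBIC)
b=cv2.resize(t[170:370,350:480],None,fx=2.5,fy=2.5,interpolation=cv2.INTER_CUBIC)
cv2.imwrite('pics/c12.png',np.hstack([a,b]))
E
python3 go.py 426,-105,258,-72
```

```text
time: 11.78
tcp_pos: [449.1, 6.2, 259.7]
ee_rot: [2.494, -1.908, -0.002]
ft_force: [-0.1, -0.4, -2.0]
width: 35.8
time: 12.28
tcp_pos: [425.2, -109.1, 259.5]
ee_rot: [2.534, -1.853, -0.002]
ft_force: [-1.0, 0.3, -2.9]
width: 35.6
t 12.38 tcp [ 426.3 -105.3  259.9] yaw(x) -72.1 tilt 0.1 w 35.8 F [-0.6 -0.2 -3.1] T [ 0.08 -0.03  0.03] q [ 0.76  0.11 -0.62  2.03  0.07  1.03 -1.15]
 to (426.0, -105.0, 258.0, -72.0) shift cm [-0.03  0.02  0.19] len 0.2 turn -0.002
```

View pics/c12.png

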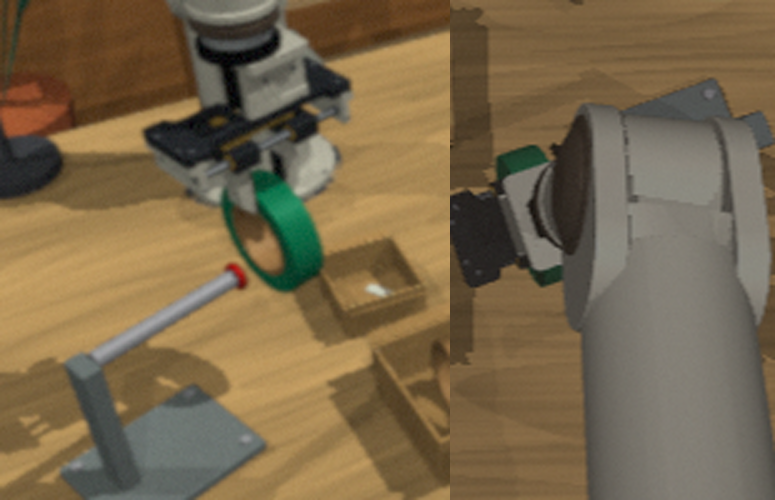

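```bash
python3 -m crank '[[0.2,[0,0,0.8],0],[0.2,[0,0,0.8],0],[0.2,[0,0,0.7],0],[0.2,[0,0,0],0]]' 40
python3 - <<'E'
from look import *
snap('scene','pics/scene12.png');s=cv2.imread('pics/scene12.png')
d=np.array([np.cos(np.radians(108)),np.sin(np.radians(108)),0]);m=np.array([469,-238,175.])
for k in range(-80,161,20): cv2.circle(s,tuple(int(v*16+.5) for v in proj('scene',m+k*d)),8,(255,0,255),-1,shift=4)
cv2.imwrite('pics/c13.png',cv2.resize(s[100:280,130:290],None,fx=3.3,fy=3.3,interpolation=cv2.INTER_CUBIC))
E
python3 go.py 469,-238,236,-72
```

```text
time: 12.72
tcp_pos: [425.8, -103.8, 235.7]
ee_rot: [2.542, -1.844, -0.006]
ft_force: [-0.5, 0.5, -3.3]
width: 35.8
t 12.77 tcp [ 426.2 -104.   236.4] yaw(x) -71.9 tilt 0.2 w 35.7 F [-0.6 -0.8 -2.1] T [-0.02 -0.03  0.01] q [ 0.75  0.14 -0.62  2.06  0.1   0.98 -1.17]
 to (469.0, -238.0, 236.0, -72.0) shift cm [1.407e+01 9.000e-02 1.000e-02] len 14.1 turn 0.001
```

View pics/c13.png

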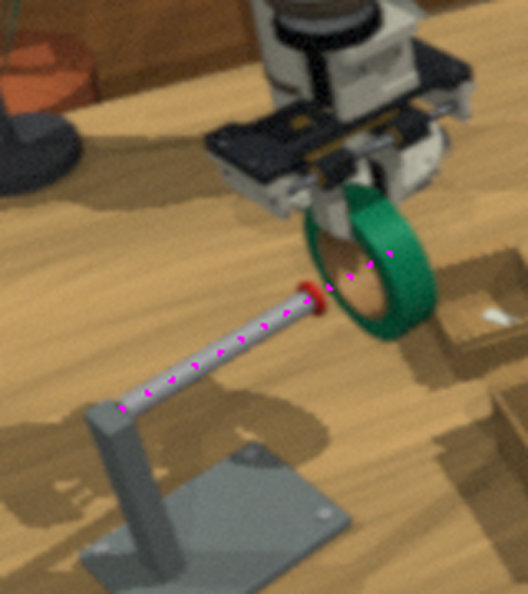

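The bar-axis estimate (magenta) lies on the bar and runs through the roll's bore at about (352,277). Threading the roll on.

```bash
python3 -m crank '[[0.2,[0.8,0,0],0],[0.2,[1.2,0,0],0],[0.2,[1.2,0,0],0],[0.2,[1.2,0,0],0],[0.2,[1.2,0,0],0],[0.2,[0,0,0],0]]' 40
python3 go.py
python3 -m crank '[[0.2,[1.2,0,0],0],[0.2,[1.2,0,0],0],[0.2,[1.2,0,0],0],[0.2,[1.2,0,0],0],[0.2,[1.2,0,0],0],[0.2,[1.2,0,0],0],[0.2,[1.2,0,0],0],[0.2,[0,0,0],0]]' 40
python3 - <<'E'
from look import *
snap('scene','pics/scene13.png');s=cv2.imread('pics/scene13.png')
cv2.imwrite('pics/c14.png',cv2.resize(s[100:280,130:290],None,fx=3.3,fy=3.3,interpolation=cv2.INTER_CUBIC))
E
python3 go.py 469,-238,236,-72
```

```text
time: 13.27
tcp_pos: [445.2, -161.9, 237.8]
ee_rot: [2.537, -1.852, 0.002]
ft_force: [-0.3, 0.1, -1.7]
width: 35.7
t 13.27 tcp [ 445.2 -161.9  237.8] yaw(x) -72.3 tilt 0.1 w 35.7 F [-0.3  0.1 -1.7] T [-0.07 -0.04  0.02] q [ 0.8   0.2  -0.57  1.98  0.13  0.99 -1.09]
time: 13.93
tcp_pos: [470.8, -241.4, 237.6]
ee_rot: [2.538, -1.851, 0.002]
ft_force: [-0.0, 0.4, -2.6]
width: 35.5
t 13.98 tcp [ 470.4 -239.6  237.5] yaw(x) -72.2 tilt 0.0 w 36.1 F [ 0.8  0.3 -3.1] T [ 0.04  0.02 -0.02] q [ 0.86  0.3  -0.52  1.86  0.17  1.02 -0.99]
 to (469.0, -238.0, 236.0, -72.0) shift cm [-0.2   0.09  0.15] len 0.3 turn -0.003
```

View pics/c14.png

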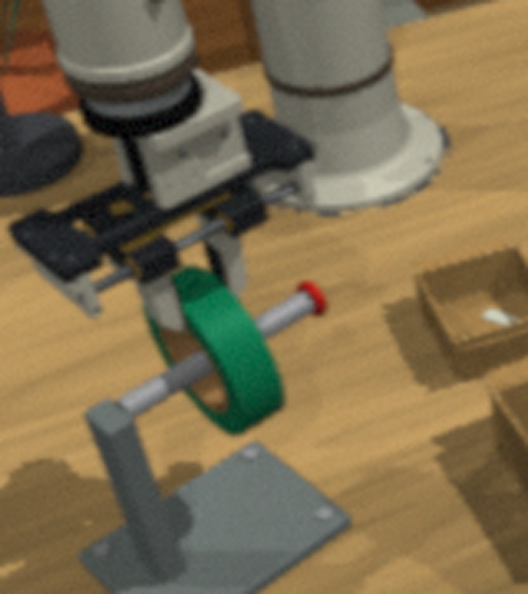

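```bash
python3 -m crank '[[0.2,[-0.1,0,0.6],0],[0.2,[0,0,0.6],0],[0.2,[0,0,0.6],0],[0.2,[0,0,0.5],0],[0.2,[0,0,0.2],0],[0.2,[0,0,0],0]]' 40
python3 go.py
python3 -m crank '[[0.2,[0,0,0.1],0],[0.2,[0,0,0],0]]'; python3 go.py
```

```text
time: 14.48
tcp_pos: [469.5, -236.6, 211.9]
ee_rot: [2.542, -1.846, -0.002]
ft_force: [0.4, -0.1, -2.4]
width: 35.9
t 14.48 tcp [ 469.5 -236.6  211.9] yaw(x) -72.0 tilt 0.1 w 35.9 F [ 0.4 -0.1 -2.4] T [-0.01  0.01  0.01] q [ 0.85  0.33 -0.51  1.89  0.19  0.97 -1.01]
time: 14.65
tcp_pos: [470.1, -237.1, 211.8]
ee_rot: [-2.541, 1.847, -0.0]
ft_force: [0.2, 0.1, -3.3]
width: 35.9
t 14.65 tcp [ 470.1 -237.1  211.8] yaw(x) -72.0 tilt 0.0 w 35.9 F [ 0.2  0.1 -3.3] T [-0.    0.01  0.02] q [ 0.85  0.33 -0.51  1.89  0.19  0.97 -1.01]
```

```bash
for i in 1; do :; done
python3 -m crank '[[0.2,[0,0,0.1],0],[0.2,[0,0,0],0]]'|egrep 'tcp|force'
python3 -m crank '[[0.2,[0,0,0.1],0],[0.2,[0,0,0],0]]'|egrep 'tcp|force'
```

```text
tcp_pos: [470.1, -237.2, 210.8]
ft_force: [-0.8, -0.5, -2.4]
tcp_pos: [470.0, -237.2, 209.7]
ft_force: [0.3, 0.1, -3.0]
```

```bash

python3 -m crank '[[0.2,[0,0,0.1],0],[0.2,[0,0,0],0]]'|egrep 'tcp|force'
python3 -m crank '[[0.2,[0,0,0.1],0],[0.2,[0,0,0],0]]'|egrep 'tcp|force'
```

```text
tcp_pos: [469.9, -237.1, 208.6]
ft_force: [-0.6, -0.0, -2.6]
tcp_pos: [470.1, -237.2, 207.8]
ft_force: [0.3, 0.5, -2.2]
```

```bash
python3 - <<'E'
from look import *
snap('scene','pics/scene14.png');s=cv2.imread('pics/scene14.png')
cv2.imwrite('pics/c15.png',cv2.resize(s[120:270,150:270],None,fx=4,fy=4,interpolation=cv2.INTER_CUBIC))
E
python3 go.py
```

```text
t 15.37 tcp [ 470.1 -237.2  207.8] yaw(x) -72.0 tilt 0.0 w 35.7 F [-1.  -0.8 -2.7] T [-0.06 -0.03  0.05] q [ 0.84  0.33 -0.51  1.9   0.2   0.96 -1.02]
```

View pics/c15.png

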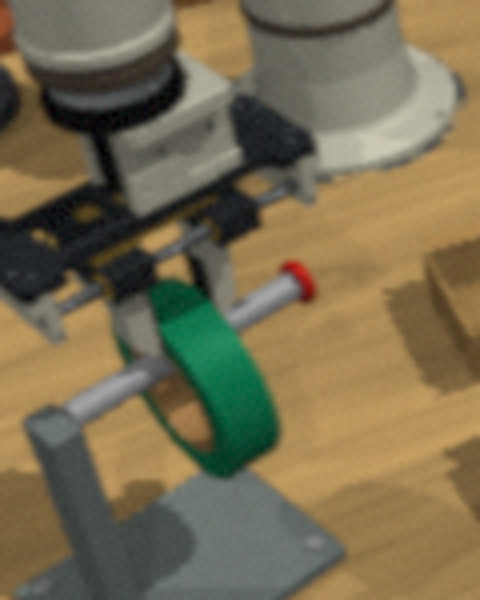

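```bash

python3 -m crank '[[0.2,[0,0,0.1],0],[0.2,[0,0,0],0]]'|egrep 'tcp|force'
python3 go.py|head -1
```

```text
tcp_pos: [470.2, -237.2, 207.5]
ft_force: [-1.8, 0.8, 4.8]
t 15.53 tcp [ 470.2 -237.2  207.5] yaw(x) -72.0 tilt 0.0 w 36.0 F [-1.8  0.8  4.8] T [ 0.09  0.45 -0.02] q [ 0.84  0.34 -0.51  1.9   0.2   0.96 -1.02]
```

```bash

python3 -m crank '[[0.2,[0,0,0.05],0],[0.2,[0,0,0],0]]'|egrep 'tcp|force'
python3 go.py|head -1
```

```text
tcp_pos: [470.2, -237.2, 207.5]
ft_force: [-2.4, 1.9, 7.9]
t 15.70 tcp [ 470.2 -237.2  207.5] yaw(x) -72.0 tilt 0.1 w 35.9 F [-2.4  1.9  7.9] T [ 0.27  0.83 -0.05] q [ 0.84  0.34 -0.51  1.9   0.2   0.96 -1.02]
```

Contact showed at TCP z = 207.5, where the geometry puts the roll's rest height. Easing off slightly so the bar just carries the roll, then releasing.

```bash

python3 -m crank '[[0.2,[0,0,-0.08],0],[0.2,[0,0,0],0]]'|egrep 'tcp|force'
python3 -m crank '[[0.45,[0,0,0],0],[0.5,[0,0,0],0],[0.6,[0,0,0],0],[0.7,[0,0,0],0],[0.75,[0,0,0],0],[0.75,[0,0,0],0]]'
python3 - <<'E'
from look import *
snap('scene','pics/scene15.png');s=cv2.imread('pics/scene15.png')
cv2.imwrite('pics/c16.png',cv2.resize(s[120:270,150:270],None,fx=4,fy=4,interpolation=cv2.INTER_CUBIC))
E
python3 go.py
```

```text
tcp_pos: [470.2, -237.2, 207.5]
ft_force: [-1.2, 0.7, 3.6]
time: 16.37
tcp_pos: [470.0, -237.1, 206.9]
ee_rot: [-2.541, 1.847, 0.0]
ft_force: [0.8, 0.0, 0.9]
width: 66.7
t 16.42 tcp [ 470.  -237.1  207. ] yaw(x) -72.0 tilt 0.0 w 68.0 F [-0.2  0.2 -0.1] T [-0.02 -0.   -0.04] q [ 0.84  0.34 -0.51  1.9   0.2   0.96 -1.02]
```

View pics/c16.png

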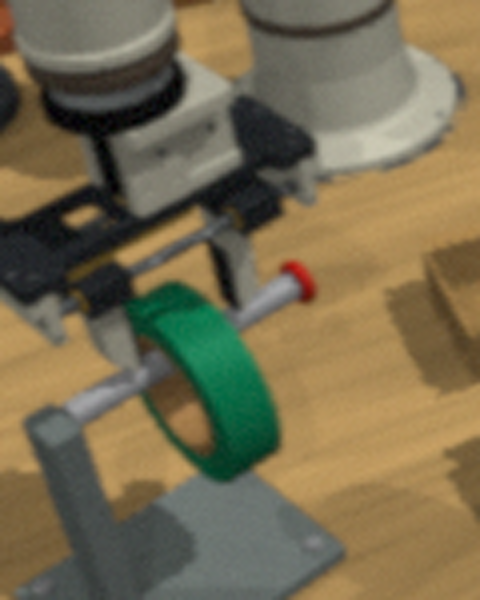

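The roll rests on the bar (crop about (200,380)), the jaws are open on both sides, and the force is near zero. Retreating straight up.

```bash

python3 -m crank '[[0.75,[0,0,-0.5],0],[0.75,[0,0,-1.0],0],[0.75,[0,0,-1.5],0],[0.75,[0,0,-2],0],[0.75,[0,0,-2.5],0],[0.75,[0,0,-2.5],0],[0.75,[0,0,-2.5],0],[0.75,[0,0,-2.5],0],[0.75,[0,0,0],0]]'
python3 -m crank '[[0.75,[0,2,0],0],[0.75,[0,2,0],0],[0.75,[0,2,0],0],[0.75,[0,2,0],0],[0.75,[0,0,0],0],[0.75,[0,0,0],0],[0.75,[0,0,0],0],[0.75,[0,0,0],0]]'
python3 go.py
python3 - <<'E'
from look import *
snap('scene','pics/scene16.png');snap('top','pics/top16.png')
E
```

```text
time: 17.17
tcp_pos: [472.7, -237.8, 363.5]
ee_rot: [-2.541, 1.846, -0.015]
ft_force: [1.3, 0.3, 0.4]
width: 69.3
time: 17.83
tcp_pos: [394.9, -261.2, 357.4]
ee_rot: [-2.542, 1.845, -0.001]
ft_force: [-0.3, -0.1, -0.2]
width: 68.9
t 17.83 tcp [ 394.9 -261.2  357.4] yaw(x) -71.9 tilt 0.1 w 68.9 F [-0.3 -0.1 -0.2] T [ 0.02  0.05 -0.02] q [ 1.    0.07 -0.49  1.83  0.04  1.25 -0.76]
```

View pics/scene16.png

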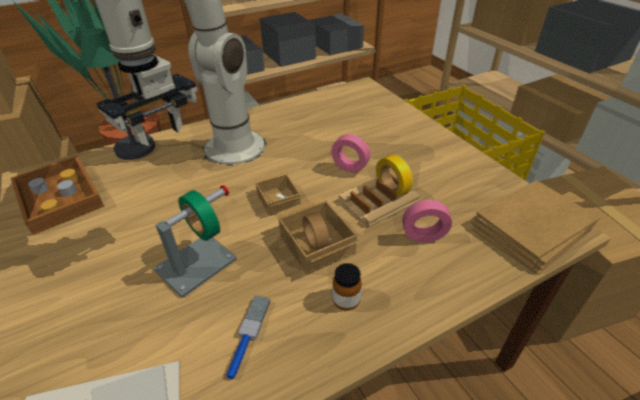

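View pics/top16.png

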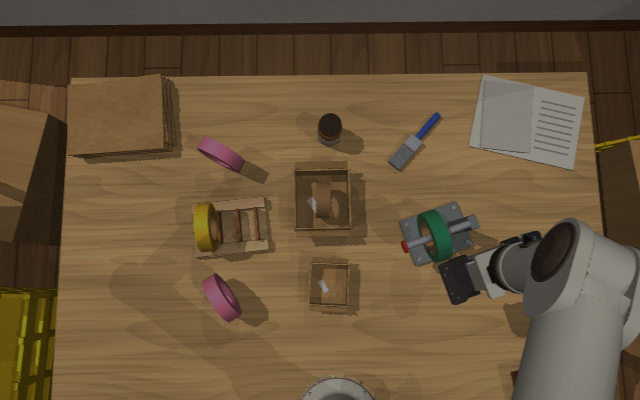

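```bash
python3 -m crank '[[0.75,[0,0,0],0],[0.75,[0,0,0],0],[0.75,[0,0,0],0],[0.75,[0,0,0],0],[0.75,[0,0,0],0],[0.75,[0,0,0],0],[0.75,[0,0,0],0],[0.75,[0,0,0],0],[0.75,[0,0,0],0],[0.75,[0,0,0],0]]'|head -1
python3 - <<'E'
from look import *
np.set_printoptions(precision=2,suppress=True)
snap('scene','pics/scene17.png');snap('top','pics/top17.png')
G=((65,100,40),(95,255,255));Y=((20,160,60),(32,255,255));Bl=((105,120,40),(130,255,255))
for n,rg,ry,rb in (('scene',(175,180,225,250),(370,145,420,215),(220,300,275,385)),('top',(410,200,460,275),(185,190,226,260),(385,105,445,175))):
    for k in (0,16,17):
        im=cv2.imread(f'pics/{n}{k}.png'); o=[]
        for nm,(lo,hi),r in (('green',G,rg),('yel',Y,ry),('brush',Bl,rb)):
            m=mask(im,lo,hi,r)
            if m.any(): c=cent(m);o.append((nm,c[0].round(2).tolist(),int(c[1][4])))
        print(n,k,o)
    for rr,nm in (((300,255,370,320) if n=='scene' else (310,105,350,155),'jar'),((285,195,350,265) if n=='scene' else (290,160,355,240),'carton')):
        x0,y0,x1,y1=rr;A=[cv2.imread(f'pics/{n}{k}.png')[y0:y1,x0:x1].astype(int) for k in (0,16,17)]
        print(n,nm,'diff 0-17 %.1f'%abs(A[0]-A[2]).mean(),'16-17 %.1f'%abs(A[1]-A[2]).mean())
s=cv2.imread('pics/scene17.png');t=cv2.imread('pics/top17.png')
a=cv2.resize(s[160:300,140:370],None,fx=2,fy=2,interpolation=cv2.INTER_CUBIC);b=cv2.resize(t[160:280,380:490],None,fx=2.5,fy=2.5,interpolation=cv2.INTER_CUBIC)[:280]
b=cv2.copyMakeBorder(b,0,a.shape[0]-b.shape[0],0,0,cv2.BORDER_CONSTANT)
cv2.imwrite('pics/c17.png',np.hstack([a,b]))
E
```

```text
time: 18.77
scene 0 [('yel', [397.97, 172.14], 735), ('brush', [237.9, 356.39], 345)]
scene 16 [('green', [201.76, 212.87], 871), ('yel', [397.35, 172.19], 761), ('brush', [237.9, 356.39], 343)]
scene 17 [('green', [201.68, 212.8], 870), ('yel', [397.21, 172.1], 762), ('brush', [237.84, 356.51], 345)]
scene jar diff 0-17 2.5 16-17 2.3
scene carton diff 0-17 13.3 16-17 2.2
top 0 [('yel', [203.17, 227.11], 823), ('brush', [427.92, 125.11], 178)]
top 16 [('green', [439.0, 234.01], 791), ('yel', [202.5, 226.49], 772), ('brush', [427.86, 125.15], 177)]
top 17 [('green', [439.06, 234.1], 792), ('yel', [202.54, 226.33], 772), ('brush', [427.8, 125.21], 177)]
top jar diff 0-17 2.6 16-17 1.5
top carton diff 0-17 8.4 16-17 1.5
```

View pics/c17.png

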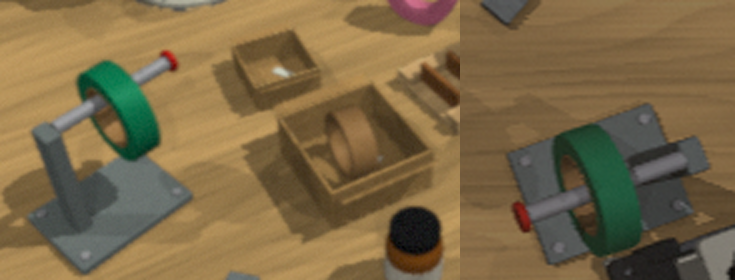

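```bash
python3 -c "
from plant import arm
s=arm.state();print(s['time'],s['ft_force'].round(1),abs(s['qvel']).max().round(4));print(arm.sign_off())"
```

```text
18.8667 [ 0.7 -1.2  0.7] 0.0005
the job is handed in; nothing more can be done
None
```

The job is done and handed in at 18.9 s of the 61 s allowed. The bare core is in the larger scrap carton, and the green roll hangs on the bar between the post and the red stop.

- **Core:** I lifted it off over the red stop, set it down in the carton and let go a few millimetres above the floor. It stands on edge inside and was not moving.
- **Green roll:** I lowered it in about 1 mm steps until the bar carried it. Contact came at TCP z = 207.5 mm, where the bar geometry put it. The force reading was 7.9 N upward at most and near zero after I opened the jaws.

**Last checks:**
- Two pictures about 0.9 s apart showed the green roll still (under 0.1 px in both views), and the carton area with the core did not change.
- The brush stayed within 0.1 px of the first pictures, and the jar area showed only image noise.
- The yellow roll's centroid reads about 0.7 px different from the first pictures. I put this down to the green roll no longer standing beside it; the jaws were never closed near it, and it was still between the last two pictures.
- The arm was standing about 150 mm clear of the roll with no contact force.

**One disagreement:** the two cameras differed by up to 11 mm in x for the holder base and about 8 mm for the carton. I checked the gripper against the pictures before each grasp, and took the carton's position from between the two readings.

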